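Store a fossil tooth under a keyed canister lid

ROBOT

A 7-joint arm with a two-finger parallel gripper is mounted at the origin on the work surface. World frame = base frame: x ahead of the robot, y to its left, z up, the work surface at z = 0. Lengths are in m, angles in rad, forces in N, time in s.
With the tool pointing down it reaches from about 0.425 to 0.875 m from the base axis. Payload 4.7 kg.
Tool frame: the origin (TCP) lies at the very end of the fingers, on their centre line; the grasp point (between the pads) lies 19 mm behind it; z points along the fingers, y is the line along which they close (so a half turn about z gives the same grasp; the last joint's range is limited). The gripper opens to 87 mm and grips with 3 to 60 N. Pads are 19 mm wide; open, the fingers measure 117 mm over their backs; the gripper's body (75 mm by 190 mm) begins 51 mm behind the grasp point.
Start: joints at [1.331, 0.321, -0.07, 1.45, 0.023, 1.371, -0.057], TCP at [0.163, -0.629, 0.223] pointing down, gripper open.
Joint ranges: [-2.86, 2.86], [-0.3, 2.09], [-1.38, 1.24], [0.06, 2.45], [-1.56, 4.7], [0.09, 2.05], [-2.69, 2.69]. Speed limits (rad/s): [2.57, 2.57, 3.14, 3.14, 3.14, 3.14, 3.14].

INTERFACE

Orientations are given as a rotation vector (axis times angle).
In Python, from bench import get_state, get_image, get_calibration, close_job gives the robot as it stands.
- The arm moves only by the shell command python3 -m crank 'ROWS' [FORCE]. ROWS is JSON, a list of rows, each a list of 5 numbers: the opening, from 0 (shut) to 1 (fully open), then the shift along the world's x, y, z in units of 0.2 m (1.0 is 0.2 m), then the turn about the world's z in units of 2 pi rad (1.0 is 2 pi rad). A call has 1 to 5 rows; each row is the pose to reach, as a shift and turn from the pose commanded when the call began, turning the shorter way round; what a row does not reach only later rows make up. A row lasts 1/8 s, in which the tool goes at most 62.5 mm and 10.7 degrees, less where a joint would pass 70% of its speed; a pose out of reach is approached as far as the arm can. A call with a number of a shift or a turn outside -1 to 1 is refused whole. A call with a gripper value outside its range is refused whole. The fingers move at their own pace and stop on an object; FORCE is the grip in N (left out, the last holds). Time passes only in rows, so rows that repeat a pose let the fingers close. It gives the time, the measured TCP pose, the force, the opening and the grip force at its end, in the units of the state.
- get_state(): the state, without advancing time (a new reading comes with each control period).
- get_image(name): name is "scene" or "top"; returns the picture (480x640x3 uint8, red, green, blue); there is no depth.
- get_calibration(name): a dict with "fovy" (degrees; the focal length in pixels is half the picture's height over the tangent of half this angle, whatever the lens; pixels are square), "cx", "cy" (the principal point, pixels), "R" (3x3) and "t" (3): a world point X has camera coordinates R X + t. Camera axes: x right, y down, z forward; pixel columns grow to the right and rows downward; lengths in m; the calibration is good to about 2 mm. A picture is of the moment at which its call begins. get_calibration takes no time and is no camera call.
- close_job(): hands the job in; it is judged then, once.
The state is a dict: "time": time; "joint_positions": joint angles; "qd": joint speeds; "joint_torque": joint torques, N m; "position": TCP position; "tool_rot": TCP orientation; "ft_force": force on the tool from outside, world axes, zero at the start; "torque": the same for the moment, N m; "grip_width": opening from 0.0 (shut) to 1.0 (fully open); "grip_force": force on a finger pad.
Only numpy, scipy, OpenCV 4.12 (cv2) and the standard library are available. Lean on these libraries where they do the work, as an engineer would, in place of code of your own. Each camera call takes 0.05 s, during which the arm holds its last target. There are 200 camera calls.

TASK

Lay the fossil tooth from the cork mat in the open canister without dropping it. Then set the lid on the canister's rim with its key at least 3 cm round from the notch and turn it on the rim until the key drops into the notch and the lid sits fully home, flush on the rim. Let go, and leave the other things on the table alone.

Things in the scene. Friction and masses are not known exactly. Their poses are not given: they have to be found in the camera images.
- tooth_root (a point): Fossil tooth lying on the cork mat (170 x 150, 12 thick), 50 g. A block-shaped stone root 24 long (x) x 22 wide (y) x 22 high, with a tapering pale crown that reaches from the root 32 along +x from this point. The point is the centre of the root, 11 above its underside; z is up. Grasp the root across its 22 width.
- canister: Open round aluminium canister, fixed to the table. Origin on its axis at the table surface; z up. Inner radius 48, outer radius 56, rim 60 above the table, padded inner floor 12 above the table; base flange radius 68, 6 thick. One notch in the rim lies along +x.
- canister_notch (a point): Middle of the notch in the canister's rim: at rim height (60 above the table), 52 from the axis along the canister's +x. The notch is 17 wide, 12 deep and cut through the wall.
- lid_handle (a point): Centre of the lid's upright bar handle, on the lid's axis: bar 56 long (x), 14 wide (y), 36 high, standing on the lid's plate. The point is 39 above the lid's underside, 25 above the plate's underside, 18 below the handle's top. x points along the bar towards the key, z up. With the lid fully home this point is 85 above the table.
- lid: The whole lid, grey plastic, loose, 250 g, 57 tall; origin under its centre, axes as lid_handle. From below: round plug radius 45.5 with bevelled foot, 14 high (it stands on this at the start); plate radius 56, 7 thick; handle. On the rim with the key out of the notch it rests on its key, 9 high on that side, and may lean; with the key in the notch the plate lies flush on the rim.
- tooth: The whole fossil tooth; origin under the centre of its root, 11 below tooth_root, same axes.
- lid_key (a point): The lid's key: a block tab 12 wide that hangs 9 below the plate at its edge and sticks out 8 beyond the plate, on the lid's +x. The point is 52 from the lid's axis, level with the plate's underside; seated, it coincides with point canister_notch.
- chip_a: flat grey-brown stone chip about 22 x 17 x 15 on the cork mat; origin under its centre; not to be moved
- chip_b: flat grey-brown stone chip about 29 x 22 x 15 on the table; origin under its centre; not to be moved
- bottle: green bottle, 66 diameter, 200 tall; origin under its centre; not to be moved
- bowl: black bowl, 90 diameter, 45 tall; origin under its centre; not to be moved
- carton: cardboard carton 45 x 70 x 100 tall; origin under its centre; not to be moved
- brush: long brush lying on the table; origin under its middle; not to be moved
Things that resemble listed ones, but are neither listed nor needed, are in the scene too. Leave any orange or pink look-alike of the tooth alone.

How it is judged:
By the outcome, as a careful person would: the job done as asked, in the order asked, and still so for the second after the job is handed in, with the robot touching nothing.
It also fails if it takes over 61 s, if anything falls off the work surface, if the arm or the gripper's body presses on something with over 40 N, if the wrist force passes 120 N, or if a joint passes its speed limit or range.

## Working session

There is one attempt and no reset: what is moved stays moved. The work goes in short steps, Python scripts to look and compute and a shell command to move; the robot and the scene stay as the last step left them, time stands still between calls to the robot, and variables do not carry over. Pictures are saved under pics/ and viewed, at most 10 in all, crops included, and the job is handed in when it is done.

```bash
mkdir -p pics; cat > h.py <<'E'
import numpy as np,cv2
from bench import *
def ray(c,u,v,z):
    K=get_calibration(c);f=240/np.tan(np.radians(K["fovy"])/2)
    R=np.array(K["R"]);t=np.array(K["t"]);o=-R.T@t
    d=R.T@np.array([(u-K["cx"])/f,(v-K["cy"])/f,1]);return o+d*(z-o[2])/d[2]
def proj(c,X):
    K=get_calibration(c);f=240/np.tan(np.radians(K["fovy"])/2)
    p=np.array(K["R"])@np.array(X)+np.array(K["t"]);return f*p[0]/p[2]+K["cx"],f*p[1]/p[2]+K["cy"]
def snap(c,n):
    im=cv2.cvtColor(get_image(c),cv2.COLOR_RGB2BGR);cv2.imwrite(f"pics/{n}.png",im);return im
E
python3 - <<'E'
from h import *
snap("top","t0");snap("scene","s0")
for c in("top","scene"):print(get_calibration(c))
s=get_state();print(s)
E
```

```text
{'fovy': 54.36849613694831, 'cx': 317.8600870089501, 'cy': 236.2773781574023, 'R': array([[-0.0171205 , -0.99982624, -0.00737377],
       [-0.99189296,  0.01791249, -0.12580737],
       [ 0.12591759,  0.00516011, -0.99202728]]), 't': array([0.00402488, 0.54166299, 1.03506925])}
{'fovy': 50.979076175741696, 'cx': 308.7586892007425, 'cy': 244.45914368642366, 'R': array([[-0.66327052,  0.74813716,  0.01905279],
       [ 0.47064192,  0.43677734, -0.76663012],
       [-0.5818663 , -0.49951612, -0.64180625]]), 't': array([ 0.3555399 , -0.22245774,  1.515598  ])}
{'time': 0.1, 'joint_positions': array([ 1.3311104 ,  0.32172592, -0.07007135,  1.451568  ,  0.0226261 ,
        1.37076963, -0.05690387]), 'qd': array([ 0.00070132, -0.00074415, -0.00075175, -0.00249412,  0.00170452,
       -0.00046779,  0.00229999]), 'joint_torque': array([ 7.70544443e-05, -4.92573059e+01, -4.05553328e-01, -3.13397813e+01,
       -6.41060527e-02,  3.95345420e-02,  7.28780492e-05]), 'position': array([ 0.16300869, -0.62872112,  0.22157815]), 'tool_rot': array([-3.11469260e+00, -3.97394296e-01,  5.24601708e-04]), 'ft_force': array([ 0.22808627, -0.27296212,  0.5069367 ]), 'torque': array([-0.01931553,  0.03431536, -0.02633435]), 'grip_force': 0.0, 'grip_width': 1.000948046216535}
```

View pics/t0.png

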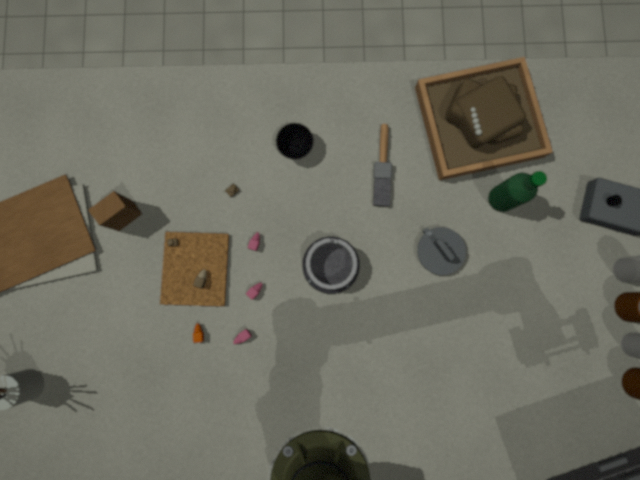

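View pics/s0.png

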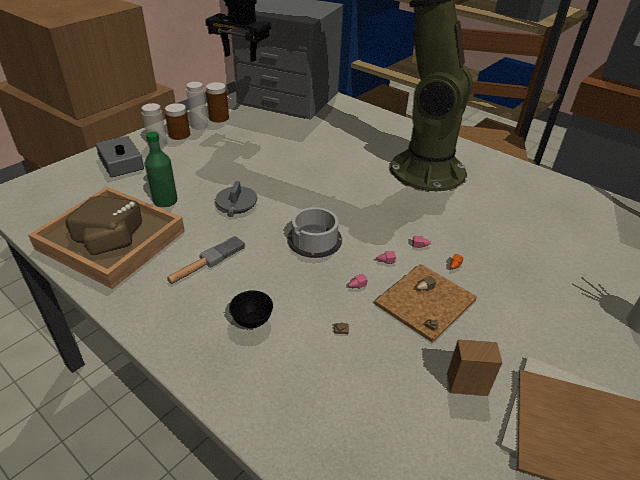

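Top view (up is +x, left is +y): the canister is at (331,264), the lid at (442,250), the tooth on the mat at (202,279) and chip_a at (172,242). I'll enlarge the three work areas.

```bash
python3 - <<'E'
from h import *
t=cv2.imread("pics/t0.png");s=cv2.imread("pics/s0.png")
def cr(im,u,v,w=44):return cv2.resize(im[v-w:v+w,u-w:u+w],(396,300) if 0 else (264,264),interpolation=cv2.INTER_CUBIC)
a=[cr(t,202,274,24),cr(t,331,264,32),cr(t,442,250,32)]
b=[cr(s,426,285,24),cr(s,315,232,32),cr(s,236,198,32)]
m=np.vstack([np.hstack(a),np.hstack(b)]);m=cv2.convertScaleAbs(m,alpha=1.5,beta=10);cv2.imwrite("pics/c0.png",m)
E
```

```text
(no output)
```

View pics/c0.png

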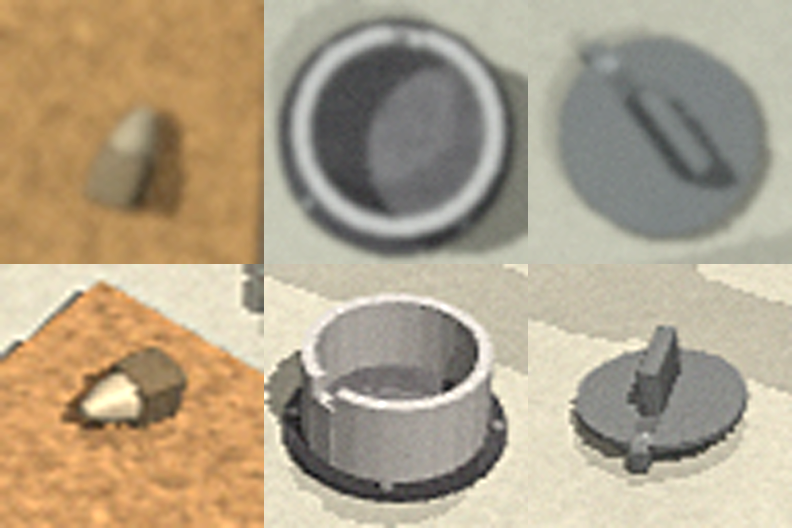

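Crops: the tooth's root is at about top (199.8,282.4) and its crown tip at (205,269.6), pointing up. The canister's notch is at the rim's top in the top view, about (334,241), and at scene (298,229). The lid's key is upper left in the top view, about (424,243), and at scene (235,215).

```bash
cat > m.py <<'E'
from h import *
def canister(t):
    # bright rim mask
    g=cv2.cvtColor(t,cv2.COLOR_BGR2GRAY)
    x0,y0=296,230
    roi=t[y0:y0+70,x0:x0+70].astype(int)
    return roi
E
python3 - <<'E'
from h import *
t=cv2.imread("pics/t0.png");s=cv2.imread("pics/s0.png")
# canister inner dark hole+rim: rim = bright inside flange. use mask non-table: flange dark
def pr(n,p):print(n,np.round(p,4))
# rim
g=cv2.cvtColor(t,cv2.COLOR_BGR2GRAY);print("rim row",g[264,296:368].tolist());print("rim col",g[230:300,331].tolist())
# lid plate: bluish-grey darker than the table
hs=t[215:285,405:480].astype(int);print("lid row",g[255,410:475].tolist(), t[262,440],t[262,485])
# coarse points
r=ray("top",199.8,282.4,.034);q=ray("top",204.9,269.6,.023);pr("root",r);pr("tip",q)
rs=ray("scene",402+152/5.5,261+110/5.5,.023);pr("root scene",rs);pr("tip scene",ray("scene",402+75/5.5,261+155/5.5,.018))
pr("notch top",ray("top",299+145/4.125,232+37/4.125,.06));pr("notch sc",ray("scene",283+62/4.125,200+122/4.125,.06))
pr("can top",ray("top",299+134/4.125,232+131/4.125,.06))
pr("key top",ray("top",410+65/4.125,218+52/4.125,.021));pr("key sc",ray("scene",204+110/4.125,166+180/4.125,.021))
pr("lid top",ray("top",410+133/4.125,218+138/4.125,.021))
E
```

```text
rim row [124, 124, 124, 124, 118, 108, 81, 56, 57, 80, 108, 125, 124, 108, 81, 54, 45, 42, 43, 45, 42, 42, 41, 44, 46, 43, 46, 50, 60, 73, 76, 77, 76, 74, 73, 74, 73, 74, 74, 75, 79, 74, 73, 76, 78, 77, 73, 75, 72, 67, 67, 66, 67, 68, 72, 77, 93, 115, 124, 122, 104, 70, 47, 50, 67, 72, 75, 72, 75, 77, 75, 77]
rim col [123, 119, 114, 112, 105, 97, 78, 62, 79, 94, 94, 85, 72, 56, 46, 43, 45, 42, 43, 44, 48, 51, 59, 65, 73, 75, 72, 73, 73, 73, 72, 75, 76, 76, 74, 74, 75, 73, 77, 73, 77, 77, 78, 77, 79, 72, 67, 67, 63, 65, 67, 65, 65, 66, 83, 105, 125, 125, 112, 74, 53, 46, 49, 63, 91, 114, 123, 124, 123, 122]
lid row [124, 122, 121, 119, 116, 112, 104, 94, 84, 80, 81, 83, 84, 83, 84, 82, 80, 82, 81, 81, 80, 82, 85, 82, 80, 82, 83, 82, 80, 82, 77, 71, 58, 47, 41, 46, 59, 70, 79, 82, 81, 77, 74, 67, 55, 55, 66, 75, 79, 82, 79, 80, 81, 82, 80, 76, 72, 77, 88, 107, 117, 123, 127, 125, 124] [83 84 81] [111 123 123]
root [0.4412 0.2636 0.034 ]
tip [0.4707 0.2552 0.023 ]
root scene [0.4343 0.267  0.023 ]
tip scene [0.4725 0.2558 0.018 ]
notch top [ 0.5272 -0.0418  0.06  ]
notch sc [ 0.532  -0.0389  0.06  ]
can top [ 0.4765 -0.0348  0.06  ]
key top [ 0.5521 -0.2556  0.021 ]
key sc [ 0.5529 -0.2569  0.021 ]
lid top [ 0.5029 -0.2912  0.021 ]
```

```bash
cat > m.py <<'E'
from h import *
from scipy.ndimage import map_coordinates
from scipy.optimize import least_squares
def polar(g,c,cen,z,rs,n=72):
    A=np.arange(n)*2*np.pi/n
    P=np.array([[proj(c,(cen[0]+r*np.cos(a),cen[1]+r*np.sin(a),z)) for r in rs] for a in A])
    return A,map_coordinates(g.astype(float),[P[...,1],P[...,0]],order=1)
def circ(p):
    f=lambda q:np.hypot(p[:,0]-q[0],p[:,1]-q[1])-q[2]
    q=least_squares(f,[*p.mean(0),.05],loss="soft_l1",f_scale=.001);return q.x,np.std(q.fun)
def rim(g,c,cen,z=.06):
    rs=np.arange(.045,.0595,.0005)
    for _ in range(3):
        A,I=polar(g,c,cen,z,rs);w=np.clip(I-I.max(1,keepdims=True)+25,0,None)
        r=(w*rs).sum(1)/w.sum(1);p=np.c_[cen[0]+r*np.cos(A),cen[1]+r*np.sin(A)];q,e=circ(p);cen=q[:2]
    return q,e
def edge(g,c,cen,z,r0=.056,lo=.046,hi=.066):
    rs=np.arange(lo,hi,.0005)
    for _ in range(3):
        A,I=polar(g,c,cen,z,rs);d=np.gradient(cv2.GaussianBlur(I,(5,1),0),axis=1);k=d.argmax(1);ok=d.max(1)>2
        r=rs[k];p=np.c_[cen[0]+r*np.cos(A),cen[1]+r*np.sin(A)][ok];q,e=circ(p);cen=q[:2]
    return q,e,ok.sum()
E
python3 - <<'E'
from m import *
np.set_printoptions(precision=4,suppress=True)
t=cv2.imread("pics/t0.png",0);s=cv2.imread("pics/s0.png",0)
for g,c in((t,"top"),(s,"scene")):
    q,e=rim(g,c,(.4765,-.0348));print(c,"rim",q,e)
    A,I=polar(g,c,q[:2],.06,[.0500,.052,.054],180)
    print("notch profile deg-40..40",[(int(np.degrees((a+np.pi)%(2*np.pi)-np.pi)),int(v)) for a,v in sorted(zip((A+np.pi)%(2*np.pi)-np.pi,I.mean(1))) if abs(a)<.7])
    print("lid",edge(g,c,(.5029,-.2912),.021))
# tooth pixel masks (differs from cork hue): low saturation
for c in("top","scene"):
    im=cv2.imread(f"pics/{'t0' if c=='top' else 's0'}.png");h=cv2.cvtColor(im,cv2.COLOR_BGR2HSV)
    u,v=map(int,proj(c,(.447,.262,.02)));w=12 if c=='top' else 22
    m=(h[v-w:v+w,u-w:u+w,1]<105).astype(np.uint8)
    print(c,u,v);print("\n".join("".join("#" if x else "." for x in r) for r in m))
E
```

```text
Traceback (most recent call last):
  File "m.py", line 14, in rim
    A,I=polar(g,c,cen,z,rs);w=np.clip(I-I.max(1,keepdims=True)+25,0,None)
        ~~~~~^^^^^^^^^^^^^^
  File "m.py", line 6, in polar
    P=np.array([[proj(c,(cen[0]+r*np.cos(a),cen[1]+r*np.sin(a),z)) for r in rs] for a in A])
                 ~~~~^^^^^^^^^^^^^^^^^^^^^^^^^^^^^^^^^^^^^^^^^^^^^
  File "h.py", line 8, in proj
    K=get_calibration(c);f=240/np.tan(np.radians(K["fovy"])/2)
ValueError: time passes only in moves, steps and waits
```

```bash
sed -i 's/^from bench import \*/from bench import *\nfrom functools import cache\n_gc=get_calibration\nget_calibration=cache(lambda c:_gc(c))/' h.py
cat > a.py <<'E'
from m import *
np.set_printoptions(precision=4,suppress=True)
t=cv2.imread("pics/t0.png",0);s=cv2.imread("pics/s0.png",0)
for g,c in((t,"top"),(s,"scene")):
    q,e=rim(g,c,(.4765,-.0348));print(c,"rim",q,e)
    A,I=polar(g,c,q[:2],.06,[.0500,.052,.054],120)
    print([(int(np.degrees(a)),int(v)) for a,v in sorted(zip((A+np.pi)%(2*np.pi)-np.pi,I.mean(1))) if abs(a)<.6])
    print("lid",edge(g,c,(.5029,-.2912),.021))
for c in("top","scene"):
    im=cv2.imread(f"pics/{'t0' if c=='top' else 's0'}.png");h=cv2.cvtColor(im,cv2.COLOR_BGR2HSV)
    u,v=map(int,proj(c,(.447,.262,.02)));w=10 if c=='top' else 16
    m=(h[v-w:v+w,u-w:u+w,1]<105).astype(np.uint8)
    print(c,u,v);print("\n".join("".join("#" if x else "." for x in r) for r in m))
E
python3 a.py
```

```text
top rim [ 0.4783 -0.0335  0.0519] 0.00026872650219280557
[(-32, 122), (-29, 119), (-26, 119), (-23, 117), (-21, 115), (-18, 108), (-14, 107), (-11, 109), (-9, 102), (-6, 90), (-3, 88), (0, 94), (2, 107), (6, 117), (9, 120), (11, 120), (15, 121), (18, 121), (20, 119), (24, 118), (27, 119), (29, 121), (32, 120)]
lid (array([ 0.5027, -0.292 ,  0.0578]), np.float64(0.0022200959087398577), np.int64(63))
scene rim [ 0.4777 -0.0343  0.0528] 0.001152736765819003
[(-32, 142), (-29, 147), (-26, 147), (-23, 146), (-21, 148), (-18, 127), (-14, 100), (-11, 98), (-9, 95), (-6, 82), (-3, 70), (0, 75), (2, 119), (6, 142), (9, 148), (11, 146), (15, 143), (18, 156), (20, 146), (24, 144), (27, 147), (29, 158), (32, 162)]
lid (array([ 0.5114, -0.2845,  0.06  ]), np.float64(0.002757138385488791), np.int64(66))
top 202 280
..........####......
.........#####......
.......#######......
.......########.....
......########......
......#########.....
.....#########......
.....#########......
....##########......
...###########......
...##########.......
...#########........
..##########........
..#########...
[... 502 characters left out ...]
.......
.................###.#..#.......
...............##..###..........
...............#..##......#.....
.............#####....####.#....
............#######.#.#...#.....
...........#########.#....#.....
..........##########.....##.....
.........###########..#...#.....
.........###########.#.#........
........############...##.......
.........###########.##.........
............#######.............
................................
................................
................................
................................
................................
................................
................................
................................
................................
```

Fixes: canister (0.478,-0.034) with its notch at about -8°, lid (0.503,-0.292) with its key at about 36°, tooth root (0.440,0.265) with its yaw at about -18°. The sizes match the ones given. I'll move to the tooth by way of the front.

```bash
python3 -m crank '[[1,1,1,0,0.147],[1,1,1,0,0.147],[1,1,1,0,0.147],[1,1,1,0,0.147],[1,1,1,0,0.147]]' 15
python3 -m crank '[[0.7,0.5,1,0,0.147],[0.7,0.5,1,0,0.147],[0.7,0.5,1,0,0.147],[0.7,0.5,1,0,0.147],[0.7,0.5,1,0,0.147]]'
python3 -m crank '[[0.7,0,1,-0.2,0.115],[0.7,0,1,-0.2,0.115],[0.7,0,1,-0.2,0.115],[0.7,0,1,-0.2,0.115],[0.7,0,1,-0.2,0.115]]'
python3 -m crank '[[0.7,-0.1,1,-0.2,0],[0.7,-0.1,1,-0.2,0],[0.7,-0.1,1,-0.2,0],[0.7,-0.1,1,-0.2,0]]'
python3 - <<'E'
from h import *
s=get_state();print(s["position"],s["tool_rot"],s["joint_positions"])
E
```

```text
time: 0.72
position: [0.3662, -0.4255, 0.2225]
tool_rot: [-2.603, -1.759, -0.002]
ft_force: [0.9, 0.1, -0.5]
grip_width: 1.002
grip_force: 0.0
time: 1.35
position: [0.4647, -0.225, 0.2225]
tool_rot: [-1.544, -2.736, -0.001]
ft_force: [-0.6, 0.1, 0.4]
grip_width: 0.706
grip_force: 0.0
time: 1.98
position: [0.4627, -0.0278, 0.1822]
tool_rot: [-0.495, -3.102, 0.001]
ft_force: [0.4, -0.1, -0.4]
grip_width: 0.703
grip_force: 0.0
time: 2.48
position: [0.4425, 0.1734, 0.1423]
tool_rot: [-0.497, -3.101, -0.002]
ft_force: [0.1, -0.4, -0.0]
grip_width: 0.699
grip_force: 0.0
[0.4424933  0.17341754 0.14232559] [-4.96870737e-01 -3.10142179e+00 -1.87841592e-03] [ 0.54193434  0.06459503 -0.98629919  1.9462032   0.05729013  1.16014817
  0.78679496]
```

```bash
python3 -m crank '[[0.7,-0.01,0.46,-0.2,0],[0.7,-0.01,0.46,-0.2,0],[0.7,-0.01,0.46,-0.4,0],[0.7,-0.01,0.46,-0.4,0],[0.7,-0.01,0.46,-0.4,0]]'
python3 - <<'E'
from h import *
s=snap("scene","s1");t=snap("top","t1")
a=cv2.resize(s[235:325,370:490],(400,300),interpolation=cv2.INTER_CUBIC)
b=cv2.resize(t[235:325,150:270],(400,300),interpolation=cv2.INTER_CUBIC)
cv2.imwrite("pics/c1.png",cv2.convertScaleAbs(np.hstack([a,b]),alpha=1.5,beta=10))
E
```

```text
time: 3.1
position: [0.4424, 0.2619, 0.0634]
tool_rot: [0.503, 3.1, 0.0]
ft_force: [0.6, -0.1, 0.4]
grip_width: 0.695
grip_force: 0.0
```

View pics/c1.png

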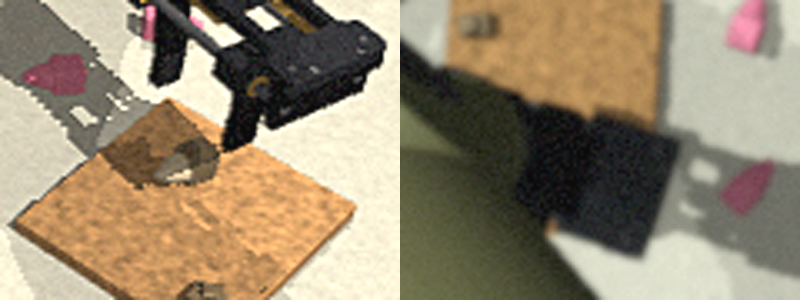

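The scene crop shows the fingers straddling the root, at crop (168,83) and (235,150), with the tooth between and below them. The jaw direction looks right, so I'll descend and grip.

```bash
python3 -m crank '[[0.7,-0.01,0.01,-0.12,0],[0.7,-0.01,0.01,-0.235,0],[0.7,-0.01,0.01,-0.235,0],[0.7,-0.01,0.01,-0.235,0]]'
python3 -m crank '[[0.15,0,0,0,0],[0.15,0,0,0,0],[0.15,0,0,0,0],[0.15,0,0,0,0],[0.15,0,0,0,0]]' 15
```

```text
time: 3.7
position: [0.4403, 0.265, 0.017]
tool_rot: [0.498, 3.1, 0.002]
ft_force: [-0.4, 0.4, -0.3]
grip_width: 0.703
grip_force: 0.0
time: 4.32
position: [0.4393, 0.265, 0.0157]
tool_rot: [0.497, 3.102, 0.001]
ft_force: [-0.2, -0.7, 0.3]
grip_width: 0.251
grip_force: 15.0
```

```bash
python3 -m crank '[[0.15,0,0,0.1,0],[0.15,0,0,0.3,0],[0.15,0,0,0.575,0],[0.15,0,0,0.575,0]]'
python3 -m crank '[[0.15,0,-0.15,0,0],[0.15,0,-0.4,0,0],[0.15,0.07,-0.65,0,0],[0.15,0.07,-0.9,0,0],[0.15,0.07,-1,0,0]]'
python3 -m crank '[[0.15,0.07,-0.2,0,0],[0.15,0.07,-0.4,0,0],[0.15,0.07,-0.48,0,0],[0.15,0.07,-0.48,0,0],[0.15,0.07,-0.48,0,0]]'
python3 - <<'E'
from h import *
s=snap("scene","s2")
cv2.imwrite("pics/c2.png",cv2.convertScaleAbs(cv2.resize(s[150:270,235:395],(640,480),interpolation=cv2.INTER_CUBIC),alpha=1.5,beta=10))
E
```

```text
time: 4.82
position: [0.4418, 0.267, 0.1357]
tool_rot: [0.496, 3.094, 0.006]
ft_force: [-0.3, -0.4, -0.6]
grip_width: 0.251
grip_force: 15.0
time: 5.45
position: [0.4526, 0.0613, 0.1304]
tool_rot: [-0.504, -3.1, 0.003]
ft_force: [-0.2, 0.9, -1.5]
grip_width: 0.254
grip_force: 15.0
time: 6.08
position: [0.4671, -0.0293, 0.1306]
tool_rot: [-0.494, -3.102, -0.001]
ft_force: [-0.5, 0.8, -0.4]
grip_width: 0.255
grip_force: 15.0
```

View pics/c2.png

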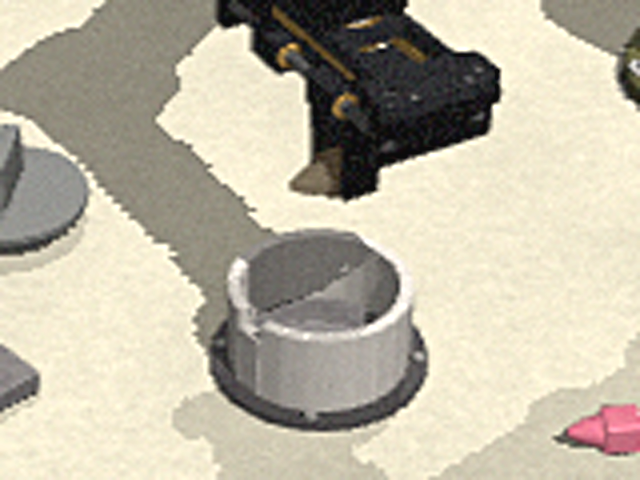

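The tooth is held level with its crown at crop (300,180), above the open canister at (320,290). Lowering it now.

```bash
python3 -m crank '[[0.15,0,0,-0.2,0],[0.15,0,0,-0.4,0],[0.15,0,0,-0.5,0],[0.15,0,0,-0.55,0],[0.15,0,0,-0.55,0]]'
python3 -m crank '[[0.15,0,0,-0.01,0],[0.15,0,0,-0.02,0],[0.15,0,0,-0.02,0]]'
```

```text
time: 6.75
position: [0.4671, -0.0303, 0.0205]
tool_rot: [-0.495, -3.102, -0.001]
ft_force: [0.1, 0.2, -0.9]
grip_width: 0.25
grip_force: 15.0
time: 7.12
position: [0.4674, -0.0314, 0.0169]
tool_rot: [0.498, 3.101, -0.0]
ft_force: [0.1, 0.3, -0.3]
grip_width: 0.248
grip_force: 15.0
```

```bash
python3 -m crank '[[0.15,0,0,-0.01,0],[0.15,0,0,-0.01,0]]'
python3 -m crank '[[0.25,0,0,0,0],[0.45,0,0,0,0],[0.45,0,0,0,0],[0.45,0,0,0,0]]'
python3 -m crank '[[0.45,0,0,0.15,0],[0.45,0,0,0.4,0],[0.45,0,0,0.7,0],[0.45,0,0,0.7,0]]'
```

```text
time: 7.38
position: [0.4676, -0.0314, 0.0156]
tool_rot: [0.497, 3.102, -0.001]
ft_force: [-2.6, -0.2, 8.8]
grip_width: 0.254
grip_force: 15.0
time: 7.88
position: [0.4671, -0.0312, 0.0145]
tool_rot: [-0.497, -3.102, -0.0]
ft_force: [0.7, -0.0, -0.5]
grip_width: 0.433
grip_force: 0.0
time: 8.38
position: [0.4705, -0.0315, 0.159]
tool_rot: [0.496, 3.093, -0.003]
ft_force: [-0.0, 0.0, -0.3]
grip_width: 0.452
grip_force: 0.0
```

```bash
python3 -m crank '[[0.8,0,-0.3,0,-0.15],[0.8,0,-0.6,0,-0.15],[0.8,0.1,-1,0,-0.15],[0.8,0.1,-1,0,-0.15],[0.8,0.1,-1,0,-0.15]]'
python3 - <<'E'
from m import *
np.set_printoptions(precision=4,suppress=True)
t=snap("top","t3");s=snap("scene","s3");a=cv2.imread("pics/t0.png",0);b=cv2.imread("pics/s0.png",0)
A,I=polar(a,"top",(.5027,-.292),.014,[.060,.062],120)
print([(int(np.degrees(x)),int(v)) for x,v in zip(A,I.mean(1)) if .2<x<1.1])
A,I=polar(b,"scene",(.5029,-.2912),.014,[.060,.062],120)
print([(int(np.degrees(x)),int(v)) for x,v in zip(A,I.mean(1)) if .2<x<1.1])
x=cv2.resize(a[218:282,410:474],(400,400),interpolation=cv2.INTER_CUBIC);y=cv2.resize(b[166:230,204:268],(400,400),interpolation=cv2.INTER_CUBIC)
z=[cv2.resize(cv2.cvtColor(i,cv2.COLOR_BGR2GRAY),(400,200),interpolation=cv2.INTER_CUBIC) for i in (t[239:289,281:381],s[200:262,253:377])]
cv2.imwrite("pics/c3.png",cv2.convertScaleAbs(np.vstack([np.hstack([x,y]),np.hstack(z)]),alpha=1.6))
E
```

```text
time: 9.0
position: [0.4862, -0.2333, 0.1527]
tool_rot: [-1.856, -2.531, -0.001]
ft_force: [0.0, 1.4, -0.6]
grip_width: 0.794
grip_force: 0.0
[(12, 96), (14, 97), (18, 96), (21, 96), (24, 96), (27, 90), (29, 83), (32, 82), (36, 79), (39, 71), (42, 76), (44, 91), (48, 93), (51, 95), (54, 95), (57, 96), (59, 96), (63, 96)]
[(12, 54), (14, 53), (18, 51), (21, 45), (24, 39), (27, 55), (29, 64), (32, 57), (36, 59), (39, 54), (42, 34), (44, 32), (48, 32), (51, 31), (54, 25), (57, 27), (59, 34), (63, 28)]
```

View pics/c3.png

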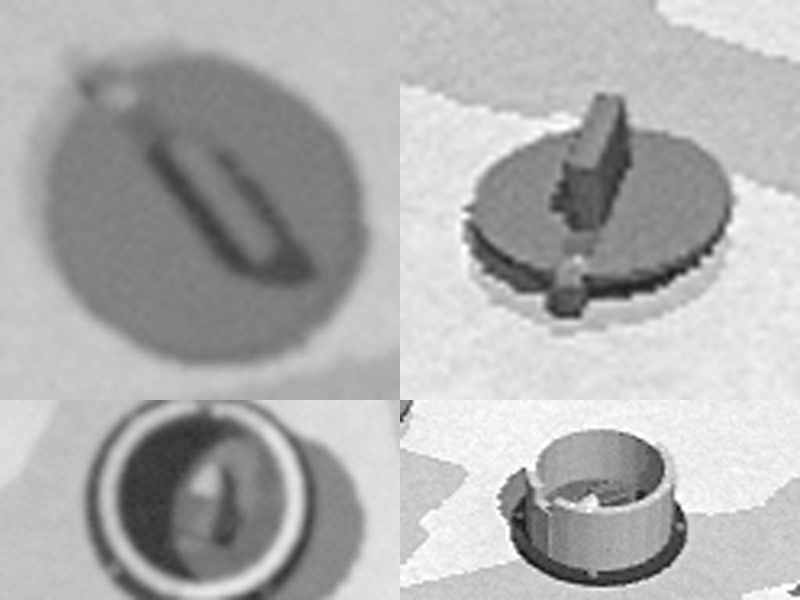

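The tooth lies flat in the canister (bottom panels, crown at (208,485), root below it). The lid's handle top runs from (180,140) to (255,255) in its crop, so the bar's yaw is about 34°, in agreement with the key. Next I go over the handle.

```bash
python3 - <<'E'
from h import *
print(ray("top",410+220/6.25,218+197/6.25,.057),ray("scene",204+595/6.25-64,166+130/6.25,.057))
E
python3 -m crank '[[0.6,0.08,-0.3,-0.1,-0.142],[0.6,0.08,-0.3,-0.2,-0.142],[0.6,0.08,-0.3,-0.3,-0.142],[0.6,0.08,-0.3,-0.3,-0.142],[0.6,0.08,-0.3,-0.3,-0.142]]'
```

```text
[ 0.50392208 -0.28860388  0.057     ] [ 0.50776478 -0.28554502  0.057     ]
time: 9.72
position: [0.5026, -0.2902, 0.0933]
tool_rot: [-2.76, -1.497, 0.002]
ft_force: [-0.2, 0.2, -0.0]
grip_width: 0.601
grip_force: 0.0
```

```bash
python3 -m crank '[[0.6,0,0,0,-0.06],[0.6,0,0,0,-0.06],[0.6,0,0,0,-0.06],[0.6,0,0,0,-0.06]]'
```

```text
time: 10.22
position: [0.503, -0.2907, 0.0942]
tool_rot: [-2.99, -0.962, 0.001]
ft_force: [-0.2, -0.4, -0.2]
grip_width: 0.602
grip_force: 0.0
```

```bash
python3 -m crank '[[0.6,0.003,0.003,-0.15,0],[0.6,0.003,0.003,-0.3,0],[0.6,0.003,0.003,-0.335,0],[0.6,0.003,0.003,-0.335,0]]' 40
python3 -m crank '[[0,0.003,0,0,0],[0,0.003,0,0,0],[0,0.003,0,0,0],[0,0.003,0,0,0],[0,0.003,0,0,0]]' 40
python3 -m crank '[[0,0,0,0.1,0],[0,0,0,0.3,0],[0,0,0,0.55,0],[0,0,0,0.55,0]]'
python3 - <<'E'
from m import *
s=snap("scene","s4");t=snap("top","t4");p=get_state();u,v=map(int,proj("scene",p["position"]));U,V=map(int,proj("top",p["position"]));print(p["position"],p["tool_rot"],u,v)
f=lambda i,u,v:cv2.resize(i[v-45:v+45,u-45:u+45],(400,400),interpolation=cv2.INTER_CUBIC)
cv2.imwrite("pics/c4.png",cv2.convertScaleAbs(np.hstack([f(s,u,v),f(t,U,V)]),alpha=1.5,beta=10))
E
```

```text
time: 10.72
position: [0.5038, -0.2905, 0.0276]
tool_rot: [-2.992, -0.956, 0.0]
ft_force: [-0.1, -0.3, 0.4]
grip_width: 0.597
grip_force: 0.0
time: 11.35
position: [0.5045, -0.2908, 0.0278]
tool_rot: [2.993, 0.954, 0.0]
ft_force: [0.3, 0.0, 0.7]
grip_width: 0.159
grip_force: 40.0
time: 11.85
position: [0.5075, -0.2919, 0.1432]
tool_rot: [2.986, 0.952, 0.01]
ft_force: [0.1, -0.1, -3.1]
grip_width: 0.159
grip_force: 39.9
[ 0.50410952 -0.2905268   0.13803421] [ 2.99280978e+00  9.53648840e-01 -2.03007606e-04] 232 158
```

View pics/c4.png

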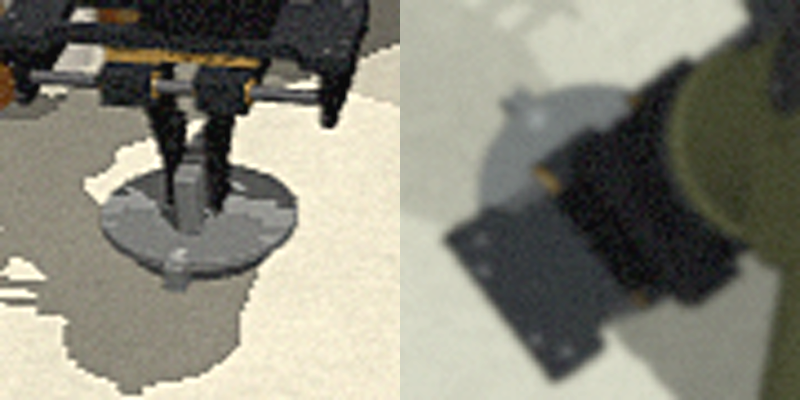

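Lid lifted level between the fingers, plate spanning crop x 100–298 around y≈213, key at (178,275). Estimating its centre relative to the TCP.

```bash
python3 - <<'E'
from m import *
np.set_printoptions(precision=4,suppress=True)
z=.1313
print(ray("scene",187+199/4.444,113+214/4.444,z))
im=cv2.imread("pics/s4.png");g=cv2.cvtColor(im,cv2.COLOR_BGR2GRAY)
# strong edge fit along sideways directions, scene
for c,n in(("scene","s4"),("top","t4")):
    g=cv2.imread(f"pics/{n}.png",0);cen=np.array([.504,-.2905]);rs=np.arange(.050,.063,.0005)
    A,I=polar(g,c,cen,z,rs,60);d=np.abs(np.gradient(cv2.GaussianBlur(I,(5,1),0),axis=1))
    print(c,[(int(np.degrees(a)),round(1000*rs[k],1),int(x)) for a,k,x in zip(A,d.argmax(1),d.max(1)) if x>6])
E
```

```text
[ 0.5064 -0.2917  0.1313]
scene [(78, np.float64(61.0), 12), (84, np.float64(59.5), 11), (89, np.float64(57.0), 10), (96, np.float64(56.5), 10), (102, np.float64(55.5), 11), (108, np.float64(55.0), 11), (114, np.float64(54.0), 14), (119, np.float64(54.5), 10), (126, np.float64(53.5), 13), (131, np.float64(52.5), 14), (138, np.float64(52.5), 11), (144, np.float64(53.0), 15), (150, np.float64(54.0), 11), (156, np.float64(55.0), 11), (162, np.float64(54.5), 12), (168, np.float64(55.0), 14), (174, np.float64(55.5), 14), (179, np.float64(56.5), 11), (185, np.float64(57.5), 11), (192, np.float64(58.0), 11), (198, np.float64(58.5), 11), (204, np.float64(58.5), 9), (210, np.float64(59.0), 10), (216, np.float64(61.0), 6), (252, np.float64(61.5), 7), (258, np.float64(61.5), 6), (263, np.float64(61.0), 10), (270, np.float64(61.5), 7), (282, np.float64(61.0), 10), (288, np.float64(61.0), 9), (294, np.float64(61.5), 6)]
top [(342, np.float64(58.0), 6)]
```

```bash
python3 -m crank '[[0,0,0.2,0,0],[0,-0.06,0.5,0,0.014],[0,-0.1,0.75,0,0.014],[0,-0.13,1,0,0.014],[0,-0.13,1,0,0.014]]'
python3 -m crank '[[0,0,0.15,0,0],[0,0,0.285,-0.08,0],[0,0,0.285,-0.15,0],[0,0,0.285,-0.15,0],[0,0,0.285,-0.15,0]]'
python3 - <<'E'
from m import *
s=snap("scene","s5");t=snap("top","t5");p=get_state();print(p["position"],p["tool_rot"],p["joint_positions"])
f=lambda i,u,v:cv2.resize(i[v-45:v+45,u-45:u+45],(400,400),interpolation=cv2.INTER_CUBIC)
cv2.imwrite("pics/c5.png",cv2.convertScaleAbs(np.hstack([f(s,315,220),f(t,331,264)]),alpha=1.5,beta=10))
E
```

```text
time: 12.58
position: [0.4765, -0.0855, 0.136]
tool_rot: [-2.941, -1.095, 0.004]
ft_force: [-0.6, -0.6, -3.6]
grip_width: 0.16
grip_force: 39.9
time: 13.2
position: [0.4783, -0.0349, 0.1074]
tool_rot: [-2.949, -1.082, 0.001]
ft_force: [-0.2, 0.0, -3.5]
grip_width: 0.16
grip_force: 39.9
[ 0.47873865 -0.03457333  0.10794798] [2.94892142e+00 1.08191670e+00 7.55568146e-04] [ 0.645411    0.09008985 -0.65011372  1.98254028  0.06184792  1.08744435
 -0.89900592]
```

View pics/c5.png

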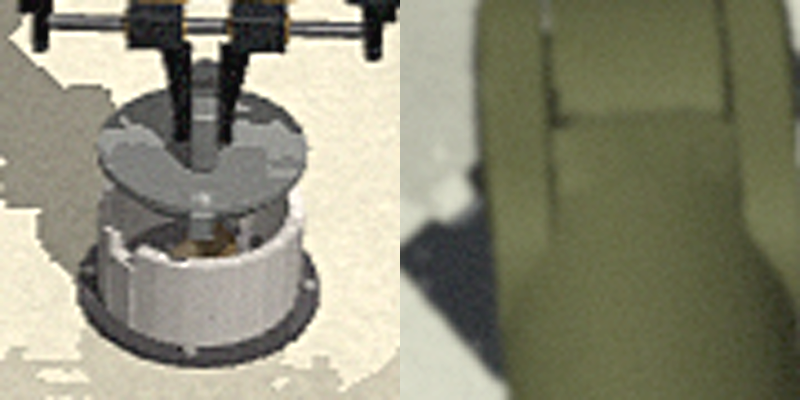

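The lid hangs over the canister with its plate spanning crop x 98–305 and the rim about 100–304, so it is centred sideways. The key is at (203,225). One check of the depth direction.

```bash
python3 - <<'E'
from m import *
np.set_printoptions(precision=4,suppress=True)
z=.1013
g=cv2.imread("pics/s5.png",0);cen=np.array([.4785,-.0346]);rs=np.arange(.050,.062,.0005)
A,I=polar(g,"scene",cen,z,rs,60);d=np.abs(np.gradient(cv2.GaussianBlur(I,(5,1),0),axis=1))
print([(int(np.degrees(a)),round(float(1000*rs[k]),1),int(x)) for a,k,x in zip(A,d.argmax(1),d.max(1)) if x>5])
r=rs[d.argmax(1)];p=np.c_[cen[0]+r*np.cos(A),cen[1]+r*np.sin(A)][d.max(1)>5];print(circ(p))
E
```

```text
[(96, 60.5, 12), (102, 60.0, 14), (108, 59.5, 10), (114, 58.0, 12), (119, 57.0, 11), (126, 58.0, 6), (131, 56.0, 10), (138, 56.5, 7), (144, 55.5, 20), (150, 55.0, 12), (156, 55.0, 17), (162, 55.0, 17), (168, 55.5, 14), (174, 54.5, 12), (179, 54.0, 14), (185, 54.5, 12), (192, 54.0, 8), (198, 56.0, 10), (239, 54.5, 7), (245, 52.5, 13), (252, 53.0, 9), (258, 53.0, 12), (263, 53.0, 14), (270, 53.0, 13), (276, 53.5, 10), (282, 52.0, 5), (330, 57.5, 8), (336, 55.0, 5), (342, 60.0, 7), (348, 60.0, 6), (354, 60.0, 5)]
(array([ 0.4814, -0.0313,  0.057 ]), np.float64(0.0011212645817562181))
```

```bash
python3 -m crank '[[0,-0.005,-0.003,-0.04,0],[0,-0.005,-0.003,-0.08,0],[0,-0.005,-0.003,-0.095,0],[0,-0.005,-0.003,-0.095,0]]'
python3 -m crank '[[0,0,0,-0.005,0],[0,0,0,-0.01,0],[0,0,0,-0.01,0]]'
```

```text
time: 13.8
position: [0.4771, -0.0341, 0.0882]
tool_rot: [-2.948, -1.085, 0.001]
ft_force: [0.2, 0.1, -4.3]
grip_width: 0.16
grip_force: 39.9
time: 14.18
position: [0.4774, -0.0342, 0.0866]
tool_rot: [2.948, 1.084, 0.0]
ft_force: [0.0, 0.4, -3.6]
grip_width: 0.155
grip_force: 39.9
```

```bash
python3 -m crank '[[0,0,0,-0.005,0],[0,0,0,-0.01,0],[0,0,0,-0.01,0]]'
python3 -m crank '[[0,0,0,-0.005,0],[0,0,0,-0.01,0],[0,0,0,-0.01,0]]'
```

```text
time: 14.55
position: [0.4773, -0.0342, 0.0845]
tool_rot: [-2.948, -1.085, 0.0]
ft_force: [-0.4, 0.9, -2.5]
grip_width: 0.158
grip_force: 39.9
time: 14.92
position: [0.4774, -0.0342, 0.0827]
tool_rot: [2.948, 1.084, -0.0]
ft_force: [-0.9, -0.4, -1.2]
grip_width: 0.156
grip_force: 39.9
```

```bash
python3 -m crank '[[0,0,0,-0.005,0],[0,0,0,-0.008,0],[0,0,0,-0.008,0]]'
```

```text
time: 15.3
position: [0.4774, -0.0346, 0.0821]
tool_rot: [2.948, 1.084, -0.001]
ft_force: [-4.9, -0.5, 8.2]
grip_width: 0.156
grip_force: 40.0
```

The key rests on the rim at z≈0.082, as expected. Turning towards the notch now.

```bash
python3 -m crank '[[0,0,0,0,-0.02],[0,0,0,0,-0.04],[0,0,0,0,-0.06],[0,0,0,0,-0.08],[0,0,0,0,-0.1]]'
```

```text
time: 15.92
position: [0.4786, -0.0321, 0.082]
tool_rot: [-3.138, -0.117, -0.004]
ft_force: [-0.8, 3.7, 2.6]
grip_width: 0.156
grip_force: 40.0
```

```bash
python3 -m crank '[[0,0,0,0,-0.004],[0,0,0,0,-0.009],[0,0,0,0,-0.014],[0,0,0,0,-0.014]]'; python3 -c "
from h import *
print(get_state()['torque'])"
```

```text
time: 16.42
position: [0.4786, -0.0333, 0.0818]
tool_rot: [-3.141, 0.017, -0.004]
ft_force: [-0.7, 5.9, 5.0]
grip_width: 0.157
grip_force: 40.1
[ 1.37373225 -0.42114809  0.27771543]
```

```bash
python3 -m crank '[[0,0,0,-0.004,-0.003],[0,0,0,-0.004,-0.006],[0,0,0,-0.004,-0.009],[0,0,0,-0.004,-0.009]]'; python3 -m crank '[[0,0,0,0,-0.003],[0,0,0,0,-0.006],[0,0,0,0,-0.008],[0,0,0,0,-0.008]]'
```

```text
time: 16.92
position: [0.4783, -0.0336, 0.0807]
tool_rot: [-3.139, 0.106, -0.003]
ft_force: [-1.0, 5.2, 4.7]
grip_width: 0.157
grip_force: 40.0
time: 17.42
position: [0.4762, -0.0352, 0.0793]
tool_rot: [3.135, -0.187, -0.004]
ft_force: [0.2, 0.9, -2.9]
grip_width: 0.158
grip_force: 40.0
```

Force vanished and z fell: the key is entering the notch. Lowering gently.

```bash
python3 -m crank '[[0,0,0,-0.008,0],[0,0,0,-0.014,0],[0,0,0,-0.014,0]]'; python3 -m crank '[[0,0,0,-0.007,0],[0,0,0,-0.014,0],[0,0,0,-0.014,0]]'
```

```text
time: 17.8
position: [0.4771, -0.0343, 0.0771]
tool_rot: [3.136, -0.186, -0.001]
ft_force: [-0.7, 0.5, -2.9]
grip_width: 0.156
grip_force: 40.0
time: 18.18
position: [0.4774, -0.0342, 0.0747]
tool_rot: [3.136, -0.185, -0.0]
ft_force: [0.5, -0.3, -2.0]
grip_width: 0.156
grip_force: 40.0
```

```bash
python3 -m crank '[[0,0,0,-0.005,0],[0,0,0,-0.01,0],[0,0,0,-0.01,0]]'
```

```text
time: 18.55
position: [0.478, -0.0342, 0.0737]
tool_rot: [3.136, -0.185, 0.001]
ft_force: [-1.7, 0.0, 4.9]
grip_width: 0.16
grip_force: 40.0
```

It seated at 0.0737, exactly the flush height. Letting go and backing off.

```bash
python3 -m crank '[[0.5,0,0,0,0],[0.5,0,0,0,0],[0.5,0,0,0,0],[0.5,0,0,0,0]]'
python3 -m crank '[[0.5,0,0,0.2,0],[0.5,0,0,0.5,0],[0.5,0,0,0.8,0],[0.5,0,0,0.8,0]]'
python3 -m crank '[[0.5,0,-0.3,0,0],[0.5,0,-0.6,0,0],[0.5,0,-0.9,0,0],[0.5,0,-0.9,0,0],[0.5,0,-0.9,0,0]]'
python3 - <<'E'
from m import *
s=snap("scene","s6");t=snap("top","t6")
f=lambda i,u,v:cv2.resize(i[v-45:v+45,u-45:u+45],(400,400),interpolation=cv2.INTER_CUBIC)
cv2.imwrite("pics/c6.png",cv2.convertScaleAbs(np.hstack([f(s,315,220),f(t,331,264)]),alpha=1.5,beta=10))
E
```

```text
time: 19.05
position: [0.4774, -0.0342, 0.0725]
tool_rot: [3.136, -0.186, -0.0]
ft_force: [0.5, -0.0, 0.1]
grip_width: 0.477
grip_force: 0.0
time: 19.55
position: [0.4806, -0.0343, 0.2377]
tool_rot: [3.134, -0.185, 0.015]
ft_force: [0.3, 0.2, -0.4]
grip_width: 0.502
grip_force: 0.0
time: 20.18
position: [0.4771, -0.2133, 0.2314]
tool_rot: [-3.134, 0.185, 0.003]
ft_force: [0.4, 1.0, 0.5]
grip_width: 0.5
grip_force: 0.0
```

View pics/c6.png

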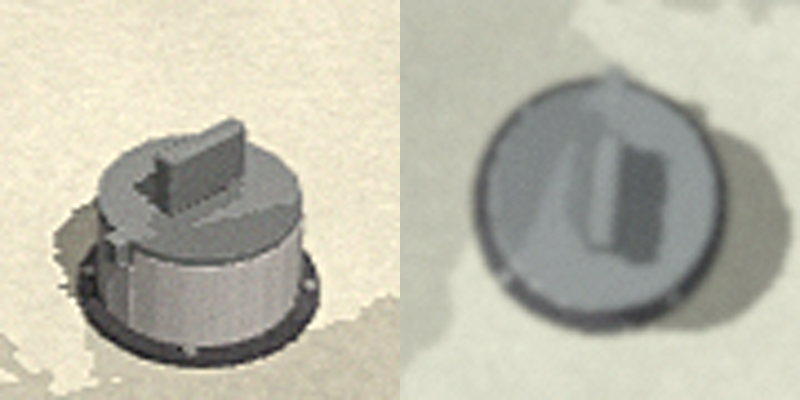

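The lid lies flush all round, with its key in the notch at crop (120,240), and the gripper is clear. Handing in.

```bash
python3 -c "
from bench import *
print(close_job())"
```

```text
the job is handed in; nothing more can be done
None
```

The tooth is in the canister; the lid was set down about 4 cm round from the notch, turned until its key dropped in, and left flush on the rim with the gripper clear, and the job was handed in at about 20 s.

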